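# Load a keyed blank onto its fixture and close the swing clamp

### The arm

A 6-joint arm with a two-finger parallel gripper is mounted at the origin on the work surface. World frame = base frame: x ahead of the robot, y to its left, z up, the work surface at z = 0. Lengths are in m, angles in rad, forces in N, time in s.
With the tool pointing down it reaches from about 0.3 to 0.85 m from the base axis. Payload 4.2 kg.
Tool frame: the origin (TCP) lies midway between the tips of the shut fingers; the grasp point (between the pads) lies ctrl.hold_point_z behind it (ctrl.hold_point_z is the distance from the TCP to the grasp point, in m); x points along the fingers, y is the direction in which the jaws open and shut, and the axes are right-handed (so a half turn about x gives the same grasp; the last joint's range is limited). The gripper opens to 91 mm and grips with 3 to 60 N. Pads are 32 mm wide; open, the fingers measure 118 mm over their backs; the gripper's body (76 mm by 178 mm) begins 60 mm behind the grasp point.
Start: joints at [1.166, 0.32, 1.565, -0, 1.257, -0.02], TCP at [0.216, 0.533, 0.214] pointing down, gripper open.
Joint ranges: [-3.11, 3.11], [-0.84, 2.01], [0.21, 2.61], [-1.34, 4.49], [0.05, 2.63], [-2.56, 2.56]. Speed limits (rad/s): [2.57, 2.57, 3.14, 3.14, 3.14, 3.14].

### API

Orientations are given as a 3x3 rotation matrix whose columns are the frame's x, y, z axes.
In Python, from plant import ctrl gives the robot as it stands. The module is installed in compiled form; this text tells all that it offers.
- The arm moves only by the tool step_arm, never from a script. Its argument "increments" is one flat list of numbers, 6 for each row, row after row: the shift along the tool's x, y, z in mm, then the turn, a rotation vector about the tool's x, y, z in rad. In form: [tx, ty, tz, rx, ry, rz, tx, ty, tz, rx, ry, rz, ...]. A call has 1 to 12 rows; each row shifts and turns the pose as measured when the row begins, along the tool's axes as they then stand; what a row does not reach is not made up. A row lasts 1/8 s, in which the tool goes at most 62.5 mm and 10.7 degrees, less where a joint would pass 70% of its speed; a pose out of reach is approached as far as the arm can. A call with a gripper value outside its range is refused whole. "fingers" is the closure, from 0 (fully open) to 1 (shut), set as the call begins (left out, the last holds). The fingers move at their own pace and stop on an object; the grip force is fixed at half the most. Time passes only in rows, so rows that do not move let the fingers close. It gives the time, the measured TCP pose, the force and the opening at its end, in the units of the state.
- ctrl.observe(): the state, without advancing time (a new reading comes with each control period).
- ctrl.grab_frame(name): name is "side" or "top"; returns a dict with "image" (384x512x3 uint8, red, green, blue), "intrinsics" (3x3 intrinsics, pixels), "camera_from_world" (4x4, takes a point from world to camera coordinates). Camera axes: x right, y down, z forward; pixel columns grow to the right and rows downward; lengths in m; the calibration is good to about 2 mm. A picture is of the moment at which its call begins. There is no depth.
- ctrl.job_done(): hands the job in, once; it reports no verdict.
The state is a dict: "t": time; "joints": joint angles; "dq": joint speeds; "tau": joint torques, N m; "tcp_pos": TCP position; "orientation": TCP orientation; "force": force on the tool from outside, world axes, zero at the start; "ft_torque": the same for the moment, N m; "opening": finger opening in m.
Only numpy, scipy, OpenCV 4.12 (cv2) and the standard library are available. Lean on these libraries where they do the work, as an engineer would, in place of code of your own. Each camera call takes 0.05 s, during which the arm holds its last target.

### The job

Load the square notched blank onto the fixture: set it over the round post, turn it gently until its deep notch finds the key pin, and seat it fully home, flat on the base. Then swing the clamp all the way round over the seated blank, let go and leave the other parts on the bench where they are. Feel for the fit: never press it down hard while it still stands on the pin.

Things in the scene. Friction and masses are not known exactly. Their poses are not given: they have to be found in the camera images.
- blank: Keyed blank, loose, rigid aluminium, about 0.4 kg: plate 80 x 80 x 10 mm with a square hub 32 x 32 mm on its middle (sides parallel to the plate's), hub top 36 mm above the underside. A 22 mm square bore goes right through. Origin: centre of the underside, z up through the hub. Grip it by the hub. It may lie in any of three spots, two round steel parts in the others.
- notch (a point): Middle of the mouth of the blank's deep notch, at the plate's upper face: 40 mm along the blank's +x. The notch is 11 mm wide, cut 19 mm inwards, through the plate's thickness; it alone admits the key pin. The notch in the opposite (-x) edge, 11 mm wide but only 7 mm deep, does not reach the pin. Axes as the blank's.
- fixture: Keyed fixture, fixed: grey base 160 mm (x) by 190 mm (y) by 15 mm high, from -80 to 80 mm in x and -70 to 120 mm in y of its frame. Origin: on the bench under the axis of the round post, z up. The post, 19 mm diameter, rises 26 mm above the base top, the last 6 mm tapered to 10 mm, and centres the blank's bore (1.5 mm play each side).
- seat (a point): On the post's axis at the base top, 15 mm above the bench: where the seated blank's origin belongs. Axes as the fixture's. A key pin, 8 mm diameter, 10 mm high, stands 27 mm from the axis, locked in an untracked direction up to 0.7 rad either side of the fixture's +x. The blank rests 10 mm high on it unless the deep notch points at it (within 0.05 rad); then it can go down flat.
- clamp (a joint): Swing clamp's angle, rad. 0: open, flat arm along the fixture's +x, tail along -x. Grows clockwise seen from above to its stop at 1.57: closed, arm pointing at the post over the blank's plate, tail along the fixture's +y. Starts between 0 and 0.3. Stays where left; about 1.5 N at the peg moves it.
- clamp_pivot (a point): Clamp's upright pivot axis, at the arm's top face, 39.5 mm above the bench; x = 0, y = 80 mm of the fixture, axes as the fixture's. The steel arm is 20 mm wide and 12 mm thick and reaches 52 mm from the pivot, the tail 66 mm the other way. It clears a seated blank's plate by 2.5 mm and is blocked by one that is not seated.
- clamp_peg (a point): Centre of the top of the clamp's peg, an upright round steel pin of 12 mm diameter on the tail, 50 mm from the pivot. The peg's top is 81.5 mm above the bench, its foot (on the tail) 39.5 mm. The place to take the clamp from above.
- collar: Bystander: plain round steel collar, 72 mm diameter, 24 mm high, with a round bore. Origin at the centre of its underside. Leave alone.
- hexcap: Bystander: round dark steel cap, 68 mm diameter, 38 mm high, with a hexagon on top. Origin at the centre of its underside. Leave alone.
- bush: Bystander: small brass bush, 28 mm diameter, 30 mm high. Origin at the centre of its underside. Leave alone.
- spacer: Bystander: small steel spacer, 34 mm diameter, 22 mm high. Origin at the centre of its underside. Leave alone.
- tin: Bystander: closed dark metal tin, 84 mm diameter, 100 mm high. Origin at the centre of its underside. Leave alone.
- screwdriver: Bystander: screwdriver lying on the bench beyond the other parts. Leave alone.
- hammer: Bystander: hammer lying on the right of the bench. Leave alone.
Not all that is in view belongs to the job. What is shaped like the fixture but purple or red is not meant.

How it is judged:
On the way:
1. the blank is seated fully home on the fixture's base, with the clamp still open (z of blank in the frame of seat below 0.003 m and horizontal distance between blank and seat below 0.004 m and angle between blank's own z axis and vertical below 0.05 rad and value of joint clamp below 0.8 rad), for 0.2 s.
At the end, for the whole second after the job is handed in: The blank lies flat on the fixture's base over the post (underside within 3 mm of the base top, within 4 mm of the axis, tilted less than 0.05 rad), the key pin in its deep notch; the clamp is swung over it to at least 1.4 rad; both at rest (z of blank in the frame of seat below 0.003 m and horizontal distance between blank and seat below 0.004 m and angle between blank's own z axis and vertical below 0.05 rad and value of joint clamp above 1.4 rad and linear speed of blank below 0.01 m/s and velocity of joint clamp below 0.05 rad/s); the robot touches nothing.
It fails at once if the blank is forced: pressed with more than 60 N against the fixture, its key pin or its clamp while it stands more than 5 mm above its seat (contact force between blank and fixture above 60 N and z of blank in the frame of seat above 0.005 m).
It fails at once if another part on the bench is pushed more than 30 mm from its place (distance of any of collar, hexcap, bush, spacer, tin, screwdriver, hammer from where it was at the start of the episode above 0.03 m).
It also fails if it takes over 72 s, if anything falls off the work surface, if the arm or the gripper's body presses on something with over 40 N, if the wrist force passes 120 N, or if a joint passes its speed limit or range.

## Working session

There is one attempt and no reset: what is moved stays moved. The work goes in short steps, Python scripts to look and compute and a tool call to move; the robot and the scene stay as the last step left them, time stands still between calls to the robot, and variables do not carry over. Pictures are saved under pics/ and viewed, and the job is handed in when it is done.

Besides the shell and the picture viewer there is one more tool, called after ">>>" as name(argument=value, ...) on one line, values as JSON. step_arm: Moves the arm, as the interface text tells. Its arguments: {"type":"object","properties":{"increments":{"type":"array","items":{"type":"number"}},"fingers":{"type":"number"}},"required":["increments"]}

```bash
mkdir -p pics; python3 - <<'E'
from plant import ctrl
import cv2,numpy as np
s=ctrl.observe()
for k in s: print(k,np.round(s[k],4).tolist())
print(ctrl.hold_point_z)
for n in("side","top"):
    f=ctrl.grab_frame(n)
    cv2.imwrite(f"pics/{n}0.png",f["image"][:,:,::-1])
    print(n,f["intrinsics"].tolist(),np.round(f["camera_from_world"],4).tolist())
E
```

```text
t 0.0
joints [1.166, 0.3203, 1.5657, -0.0, 1.2574, -0.02]
dq [-0.0005, -0.0003, -0.0003, -0.0004, 0.0002, -0.0002]
tau [-0.0003, -41.2457, -23.1975, 0.0728, 0.0456, -0.0001]
tcp_pos [0.2157, 0.5325, 0.2131]
orientation [[-0.0007, 0.3754, 0.9269], [-0.0016, 0.9269, -0.3754], [-1.0, -0.0017, -0.0]]
force [0.2213, -0.2348, -0.6983]
ft_torque [0.0349, -0.0115, 0.058]
opening 0.0911
0.0188
side [[465.82273298189824, 0.0, 261.84927263117237], [0.0, 465.82273298189824, 190.26737069395287], [0.0, 0.0, 1.0]] [[-0.9864, -0.1634, 0.0176, 0.439], [-0.1262, 0.6845, -0.718, 0.1766], [0.1053, -0.7105, -0.6958, 1.2262], [0.0, 0.0, 0.0, 1.0]]
top [[378.95008713478114, 0.0, 251.42660729209373], [0.0, 378.95008713478114, 202.9514743425157], [0.0, 0.0, 1.0]] [[-0.0201, -0.9998, -0.0074, -0.0429], [-0.9981, 0.0205, -0.0582, 0.4545], [0.0584, 0.0062, -0.9983, 1.0285], [0.0, 0.0, 0.0, 1.0]]
```

View pics/side0.png

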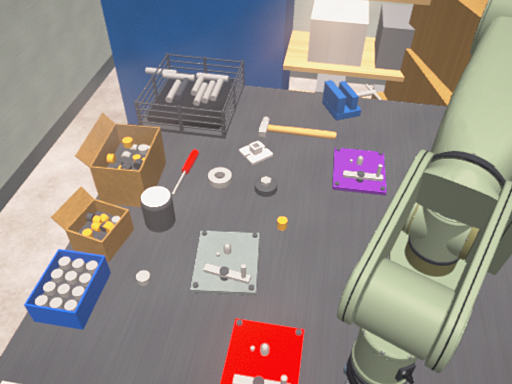

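View pics/top0.png

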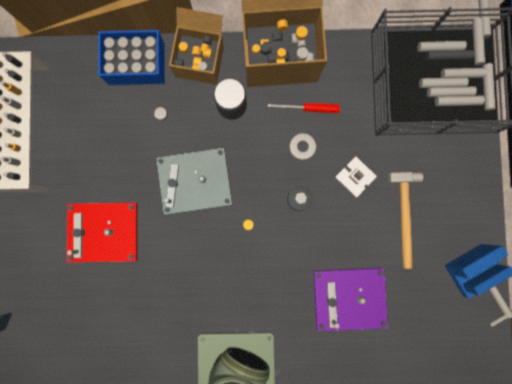

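The side view shows the grey fixture near (226,262), the white blank near (256,151), the collar at (220,177), the hexcap at (265,186), the bush at (282,223) and the red and purple decoy fixtures. In the top view the grey fixture is at (194,181), with its post at about (202,179), and the blank is at (356,177).

The parts that could be mistaken for the ones I want, with top-view pixels:
- **Blank:** the square white part at (356,177), or the round collar (303,147) or hexcap (301,198). I choose the square one.
- **Fixture:** grey at (194,181), red at (101,233) or purple at (351,299). I choose grey.

Next I'll check both choices in close crops.

```bash
python3 - <<'E'
import cv2,numpy as np
t=cv2.imread("pics/top0.png");s=cv2.imread("pics/side0.png")
r=lambda im,x,y,w,h:cv2.resize(im[y:y+h,x:x+w],(400,300),interpolation=cv2.INTER_CUBIC)
o=np.vstack([np.hstack([r(t,322,152,68,51),r(t,144,139,100,75)]),np.hstack([r(s,228,127,60,45),r(s,176,222,100,75)])])
cv2.imwrite("pics/crop0.png",o)
E
```

```text
(no output)
```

View pics/crop0.png

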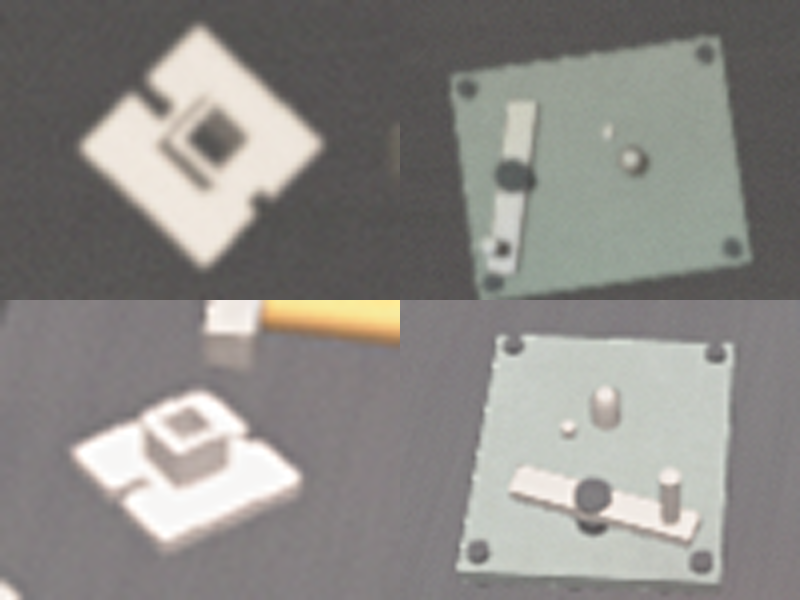

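The crop confirms the square blank. Its deep notch faces up-left at crop (152,100), and the shallow notch is at (260,203). The grey fixture shows its post at (632,160), pin at (607,132), and the clamp arm, pivot and peg. Now I'll measure.

```bash
cat > h.py <<'E'
import cv2,numpy as np
from plant import ctrl
def ray(f,uv):
    K=f["intrinsics"];M=f["camera_from_world"];R=M[:3,:3];t=M[:3,3]
    d=R.T@np.linalg.solve(np.array(K),np.array([uv[0],uv[1],1.])); return -R.T@t,d
def pl(f,uv,z):
    c,d=ray(f,uv); return (c+d*(z-c[2])/d[2])
def pr(f,p):
    p=np.asarray(p,float);M=f["camera_from_world"];q=M[:3,:3]@p+M[:3,3];q=np.array(f["intrinsics"])@q;return q[:2]/q[2]
def tri(f1,u1,f2,u2):
    A=[];b=[]
    A=np.zeros((3,3));b=np.zeros(3);L=[]
    for f,u in((f1,u1),(f2,u2)):
        c,d=ray(f,u);d=d/np.linalg.norm(d);P=np.eye(3)-np.outer(d,d);A+=P;b+=P@c;L.append((c,P))
    x=np.linalg.solve(A,b);return x,[np.linalg.norm(P@(x-c)) for c,P in L]
E
python3 - <<'E'
from h import *
T=ctrl.grab_frame("top");S=ctrl.grab_frame("side")
for n,f,bx,fx in(("top",T,(322,152,390,203),(144,139,244,222)),("side",S,(232,135,280,168),(182,222,272,302))):
    im=cv2.cvtColor(f["image"],cv2.COLOR_RGB2BGR);hsv=cv2.cvtColor(im,cv2.COLOR_BGR2HSV)
    m=np.zeros(im.shape[:2],np.uint8);x0,y0,x1,y1=fx
    m[y0:y1,x0:x1]=cv2.inRange(im,(95,95,95),(255,255,255))[y0:y1,x0:x1]
    c=max(cv2.findContours(m,0,2)[0],key=cv2.contourArea)
    q=cv2.approxPolyDP(cv2.convexHull(c),6,True)[:,0]
    print(n,"base corners",q.tolist()); P=[pl(f,u,.015) for u in q]
    for p in P: print(np.round(p,4))
    print("edges",[round(float(np.linalg.norm(P[i]-P[i-1])),4) for i in range(len(P))],[round(float(np.degrees(np.arctan2(*(P[i]-P[i-1])[1::-1]))),2) for i in range(len(P))])
    m[:]=0;x0,y0,x1,y1=bx
    m[y0:y1,x0:x1]=cv2.inRange(im,(125,125,125),(255,255,255))[y0:y1,x0:x1]
    c=max(cv2.findContours(m,0,2)[0],key=cv2.contourArea)
    r=cv2.minAreaRect(c);q=cv2.approxPolyDP(cv2.convexHull(c),4,True)[:,0]
    print("blank",r,q.tolist());P=[pl(f,u,.01) for u in q]
    for p in P: print(np.round(p,4))
    print("edges",[round(float(np.linalg.norm(P[i]-P[i-1])),4) for i in range(len(P))],[round(float(np.degrees(np.arctan2(*(P[i]-P[i-1])[1::-1]))),2) for i in range(len(P))])
    if n=="top":
        B=cv2.boxPoints(r);print("mid",pl(f,r[0],.01),[np.round(pl(f,b,.01),4).tolist() for b in B])
# top: post, pin crop coords
for nm,u,v,z in(("post",(202,179),(176+205/4,222+ (392-300)/4),.041),("pin",(195.7,172),(176+168/4,222+128/4),.025),("pivot",(172,183),(176+192/4,222+197/4),.04),("peg",(167.5,200.5),(176+270/4,222+172/4),.0815)):
    pass
E
python3 - <<'E'
import cv2,numpy as np
t=cv2.imread("pics/top0.png");s=cv2.imread("pics/side0.png")
r=lambda im,x,y:cv2.resize(im[y:y+60,x:x+40],(400,600),interpolation=cv2.INTER_CUBIC)
cv2.imwrite("pics/c1.png",np.hstack([cv2.resize(t[160:220,160:215],(400,436),interpolation=cv2.INTER_CUBIC),cv2.resize(s[230:290,200:255],(400,436),interpolation=cv2.INTER_CUBIC)]))
E
```

```text
top base corners [[223, 148], [231, 204], [164, 214], [156, 158]]
[0.6074 0.0235 0.015 ]
[0.4516 0.004  0.015 ]
[0.4279 0.1883 0.015 ]
[0.5834 0.2095 0.015 ]
edges [0.1875, 0.1569, 0.1858, 0.1569] [-82.66, -172.86, 97.33, 7.75]
blank ((355.7063903808594, 176.31192016601562), (30.49873161315918, 30.156047821044922), 43.2642936706543) [[355, 156], [376, 175], [356, 197], [336, 178]]
[ 0.5781 -0.3416  0.01  ]
[ 0.5239 -0.3976  0.01  ]
[ 0.4642 -0.3403  0.01  ]
[ 0.5179 -0.2871  0.01  ]
edges [0.0812, 0.0779, 0.0828, 0.0756] [-42.21, -134.06, 136.19, 44.73]
mid [ 0.52144729 -0.34155876  0.01      ] [[0.5212, -0.2824, 0.01], [0.5812, -0.3416, 0.01], [0.5217, -0.4007, 0.01], [0.4621, -0.3415, 0.01]]
side base corners [[271, 222], [271, 301], [182, 301], [182, 222]]
[ 0.4256 -0.0358  0.015 ]
[0.388  0.2131 0.015 ]
[0.5952 0.2498 0.015 ]
[0.6664 0.008  0.015 ]
edges [0.2448, 0.2517, 0.2105, 0.2521] [-169.69, 98.6, 10.05, -73.59]
blank ((255.5, 150.99998474121094), (46.99999237060547, 31.999996185302734), -0.0) [[279, 135], [279, 167], [232, 167], [232, 135]]
[ 0.4586 -0.4364  0.01  ]
[ 0.436  -0.2736  0.01  ]
[ 0.5806 -0.2467  0.01  ]
[ 0.6148 -0.4068  0.01  ]
edges [0.1589, 0.1643, 0.1471, 0.1637] [-169.27, 97.89, 10.55, -77.96]
```

View pics/c1.png

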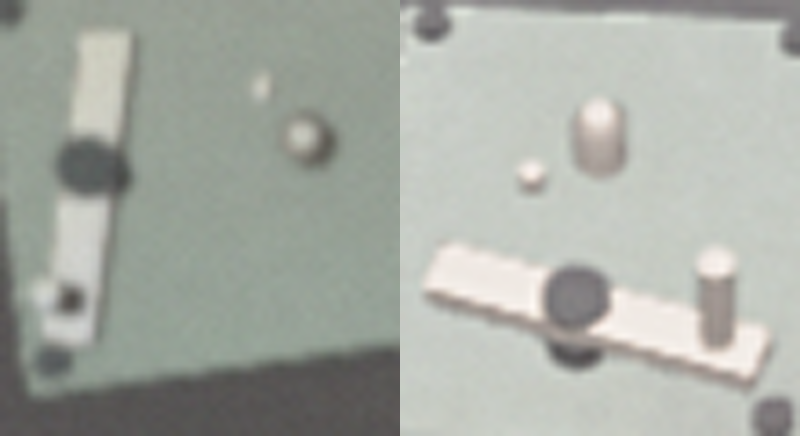

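```bash
python3 - <<'E'
from h import *
T=ctrl.grab_frame("top");S=ctrl.grab_frame("side")
k=400/55
t=lambda x,y:((x+.5)/k-.5+160,(y+.5)/k-.5+160)
s=lambda x,y:((x-400+.5)/k-.5+200,(y+.5)/k-.5+230)
for nm,a,b,z in(("post",(303,134),(601,104),.041),("pin",(261,82),(531,167),.025),("peg",(43,293),(715,262),.0815),("pivot",(90,165),(576,297),.045)):
    x,e=tri(T,t(*a),S,s(*b));print(nm,np.round(x,4),np.round(e,4),"top",np.round(pl(T,t(*a),z),4),"side",np.round(pl(S,s(*b),z),4))
# blank side corners refine w/ threshold
im=S["image"];g=im.min(2)
m=np.zeros(g.shape,np.uint8);m[135:168,232:280]=(g[135:168,232:280]>165)*255
c=max(cv2.findContours(m,0,2)[0],key=cv2.contourArea);q=cv2.approxPolyDP(cv2.convexHull(c),2.5,True)[:,0]
for u in q: print(u,np.round(pl(S,u,.01),4))
x0,y0,x1,y1=(182,222,272,302)
hsv=cv2.cvtColor(im,cv2.COLOR_RGB2HSV)
print(im[240,215],im[240,150])
d=im[:,:,1].astype(int)-im[:,:,0]
m[:]=0;m[y0:y1,x0:x1]=((d>3)&(g>130))[y0:y1,x0:x1]*255
c=cv2.morphologyEx(m,cv2.MORPH_CLOSE,np.ones((5,5)))
c=max(cv2.findContours(c,0,2)[0],key=cv2.contourArea);q=cv2.approxPolyDP(cv2.convexHull(c),5,True)[:,0]
for u in q: print(u,np.round(pl(S,u,.015),4))
E
```

```text
post [0.5221 0.0814 0.0402] [0.0002 0.0002] top [0.5218 0.0813 0.041 ] side [0.5222 0.0821 0.041 ]
pin [0.5443 0.0995 0.0222] [0. 0.] top [0.5438 0.099  0.025 ] side [0.5437 0.1016 0.025 ]
peg [0.463  0.1693 0.0781] [0.0008 0.0008] top [0.462  0.1684 0.0815] side [0.4633 0.1719 0.0815]
pivot [0.513  0.1613 0.0362] [0.0005 0.0005] top [0.5115 0.1593 0.045 ] side [0.5117 0.1675 0.045 ]
[259 141] [ 0.5197 -0.3915  0.01  ]
[272 154] [ 0.467  -0.3325  0.01  ]
[252 163] [ 0.5226 -0.277   0.01  ]
[239 149] [ 0.5768 -0.3379  0.01  ]
[198 203 196] [133 127 129]
[258 233] [0.4542 0.0099 0.015 ]
[254 289] [0.4336 0.1871 0.015 ]
[191 289] [0.5834 0.2138 0.015 ]
[201 231] [0.6069 0.0303 0.015 ]
```

```bash
python3 - <<'E'
from h import *
T=ctrl.grab_frame("top");S=ctrl.grab_frame("side")
x,e=tri(T,(358.6,174.8),S,(256.2,145.2));print(np.round(x,4),e,pl(T,(358.6,174.8),.036),pl(S,(256.2,145.2),.036))
# predict
for c in((.5214,-.3416),(.5214,-.338)):
  print(pr(T,(*c,.036)),pr(S,(*c,.036)))
a=cv2.resize(T["image"][160:192,338:376],(400,337),interpolation=cv2.INTER_CUBIC)
b=cv2.resize(S["image"][134:170,232:280],(400,300),interpolation=cv2.INTER_CUBIC);b=np.vstack([b,np.zeros((37,400,3),np.uint8)])
cv2.imwrite("pics/c2.png",np.hstack([a,b])[:,:,::-1])
E
```

```text
[ 0.5221 -0.3445  0.0289] [np.float64(0.0009744889735943022), np.float64(0.0009744889735944312)] [ 0.52216765 -0.34242957  0.036     ] [ 0.5196396 -0.3356475  0.036    ]
[358.30201846 175.0896383 ] [255.97926841 143.99732745]
[356.96364412 175.11766133] [255.78608136 144.68542724]
```

View pics/c2.png

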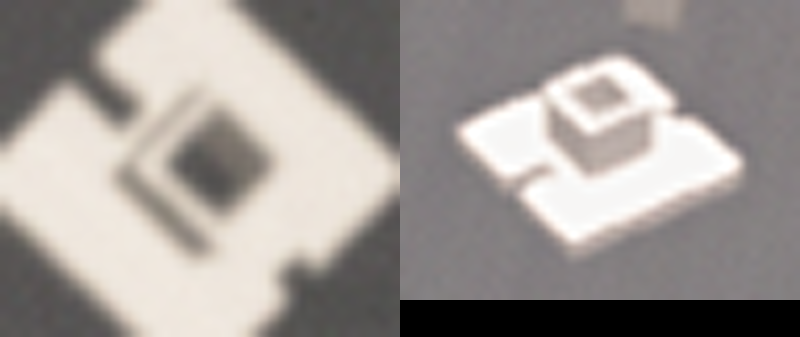

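The blank lies at about (0.522, -0.340) with yaw 45.5°. Its size checks out, at roughly 80 mm per edge. The post is at (0.522, 0.0815) and the fixture yaw is 7.4°. The pin direction is 39° in world (0.55 rad in the fixture frame, about 28 mm out), and the clamp is at about 0.29 rad. Next I'll plan the first reach.

```bash
cat > plan.py <<'E'
import sys,numpy as np
from plant import ctrl
from scipy.spatial.transform import Rotation as Ro
# plan.py x y z yawY_deg rows
def plan(x,y,z,yaw,n):
    s=ctrl.observe();R=np.array(s["orientation"]);p=np.array(s["tcp_pos"])
    a=np.radians(yaw);Y=np.array([np.cos(a),np.sin(a),0]);X=np.array([0,0,-1.]);G=np.column_stack([X,Y,np.cross(X,Y)])
    rv=Ro.from_matrix(R.T@G).as_rotvec();d=(np.array([x,y,z])-p)/n*1000
    out=[]
    for i in range(n):
        Ri=R@Ro.from_rotvec(rv*i/n).as_matrix()
        out+=[*np.round(Ri.T@d,1),*np.round(rv/n,3)]
    return out
if __name__=="__main__":
    a=list(map(float,sys.argv[1:6]));o=plan(*a[:4],int(a[4]))
    s=ctrl.observe();Y=np.array(s["orientation"])[:,1]
    print("now",s["t"],np.round(s["tcp_pos"],4),round(np.degrees(np.arctan2(Y[1],Y[0])),2))
    for i in range(0,len(o),72): print([float(v) for v in o[i:i+72]])
E
python3 plan.py 0.521 -0.340 0.14 -44.5 20
```

```text
now 0.4 [0.2158 0.5329 0.2139] 67.95
[3.7, -34.7, 30.5, 0.098, 0.0, 0.0, 3.7, -31.6, 33.8, 0.098, 0.0, 0.0, 3.7, -28.1, 36.7, 0.098, 0.0, 0.0, 3.7, -24.4, 39.3, 0.098, 0.0, 0.0, 3.7, -20.4, 41.5, 0.098, 0.0, 0.0, 3.7, -16.2, 43.3, 0.098, 0.0, 0.0, 3.7, -11.9, 44.7, 0.098, 0.0, 0.0, 3.7, -7.5, 45.6, 0.098, 0.0, 0.0, 3.7, -3.0, 46.1, 0.098, 0.0, 0.0, 3.7, 1.6, 46.2, 0.098, 0.0, 0.0, 3.7, 6.1, 45.8, 0.098, 0.0, 0.0, 3.7, 10.5, 45.0, 0.098, 0.0, 0.0]
[3.7, 14.9, 43.8, 0.098, 0.0, 0.0, 3.7, 19.1, 42.1, 0.098, 0.0, 0.0, 3.7, 23.1, 40.0, 0.098, 0.0, 0.0, 3.7, 27.0, 37.6, 0.098, 0.0, 0.0, 3.7, 30.5, 34.7, 0.098, 0.0, 0.0, 3.7, 33.8, 31.6, 0.098, 0.0, 0.0, 3.7, 36.7, 28.1, 0.098, 0.0, 0.0, 3.7, 39.3, 24.4, 0.098, 0.0, 0.0]
```

>>> step_arm(increments=[3,-35,31,0.1,0,0,3,-32,34,0.1,0,0,3,-28,37,0.1,0,0,3,-24,39,0.1,0,0,3,-20,42,0.1,0,0,3,-16,43,0.1,0,0,3,-12,45,0.1,0,0,3,-8,46,0.1,0,0,3,-3,46,0.1,0,0,3,2,46,0.1,0,0,3,6,46,0.1,0,0,3,10,45,0.1,0,0], fingers=0)

```text
t: 1.9
tcp_pos: [0.3917, -0.0087, 0.178]
orientation: [[0.01, 0.999, -0.047], [0.004, -0.047, -0.999], [-1.0, 0.01, -0.004]]
force: [1.0, 1.0, -1.0]
opening: 0.0914
```

```bash
python3 plan.py 0.521 -0.340 0.12 -44.5 9
```

```text
now 1.9 [ 0.3917 -0.0087  0.178 ] -2.68
[6.4, 16.0, 36.1, 0.081, -0.001, -0.001, 6.5, 18.9, 34.7, 0.081, -0.001, -0.001, 6.5, 21.6, 33.1, 0.081, -0.001, -0.001, 6.5, 24.3, 31.2, 0.081, -0.001, -0.001, 6.5, 26.7, 29.1, 0.081, -0.001, -0.001, 6.5, 29.0, 26.8, 0.081, -0.001, -0.001, 6.5, 31.1, 24.4, 0.081, -0.001, -0.001, 6.5, 32.9, 21.8, 0.081, -0.001, -0.001, 6.5, 34.6, 19.1, 0.081, -0.001, -0.001]
```

>>> step_arm(increments=[6,16,36,0.08,0,0,6,19,35,0.08,0,0,6,22,33,0.08,0,0,6,24,31,0.08,0,0,6,27,29,0.08,0,0,6,29,27,0.08,0,0,6,31,24,0.08,0,0,6,33,22,0.08,0,0,6,35,19,0.08,0,0,0,0,0,0,0,0])

```text
t: 3.15
tcp_pos: [0.5236, -0.3566, 0.123]
orientation: [[0.015, 0.698, -0.716], [0.003, -0.716, -0.698], [-1.0, 0.008, -0.013]]
force: [0.1, -0.1, -0.3]
opening: 0.0915
```

```bash
python3 plan.py 0.5215 -0.340 0.08 -44.5 2; python3 - <<'E'
from h import *
T=ctrl.grab_frame("top");S=ctrl.grab_frame("side")
a=cv2.resize(T["image"][130:220,300:420],(400,300),interpolation=cv2.INTER_CUBIC)
b=cv2.resize(S["image"][100:190,196:316],(400,300),interpolation=cv2.INTER_CUBIC)
cv2.imwrite("pics/c3.png",np.hstack([a,b])[:,:,::-1])
E
```

```text
now 3.15 [ 0.5236 -0.3566  0.123 ] -45.71
[21.5, -6.9, -4.8, -0.011, -0.006, -0.004, 21.5, -6.7, -5.0, -0.011, -0.006, -0.004]
```

View pics/c3.png

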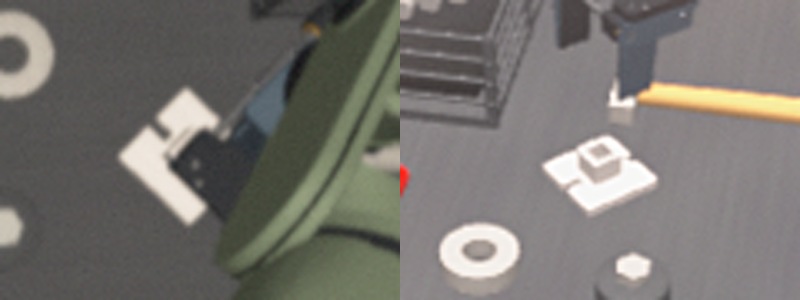

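The top crop shows the gripper over the blank, with the open jaw to the right of the hub and about 17 mm to correct. I'll correct that and then descend.

>>> step_arm(increments=[21,-7,-5,-0.011,-0.006,-0.004,21,-7,-5,-0.011,-0.006,-0.004,20,0,0,0,0,0,20,0,0,0,0,0,12,0,0,0,0,0,0,0,0,0,0,0])

```text
t: 4.0
tcp_pos: [0.5196, -0.3299, 0.0308]
orientation: [[0.001, 0.721, -0.693], [0.002, -0.693, -0.721], [-1.0, -0.0, -0.002]]
force: [-0.4, -0.1, -0.7]
opening: 0.0915
```

```bash
python3 plan.py 0.5215 -0.340 0.0135 -44.5 2
```

```text
now 4.0 [ 0.5196 -0.3299  0.0308] -43.84
[8.6, 4.2, 3.0, 0.006, -0.001, 0.0, 8.6, 4.2, 2.9, 0.006, -0.001, 0.0]
```

>>> step_arm(increments=[0,8,6,0.012,0,0,0,0,0,0,0,0,8,0,0,0,0,0,7,0,0,0,0,0,0,0,0,0,0,0])

```text
t: 4.62
tcp_pos: [0.5224, -0.3413, 0.0171]
orientation: [[0.005, 0.712, -0.702], [-0.001, -0.702, -0.712], [-1.0, 0.004, -0.003]]
force: [0.9, 0.6, 1.1]
opening: 0.0909
```

```bash
python3 plan.py 0.5215 -0.340 0.0135 -44.5 1
```

```text
now 4.625 [ 0.5224 -0.3413  0.0171] -44.57
[3.6, -1.6, -0.3, -0.001, -0.003, -0.004]
```

>>> step_arm(increments=[4,-1,0,0,-0.003,-0.004,0,0,0,0,0,0])

```text
t: 4.88
tcp_pos: [0.5216, -0.3404, 0.0126]
orientation: [[-0.001, 0.712, -0.702], [0.0, -0.702, -0.712], [-1.0, -0.001, 0.0]]
force: [0.5, 0.3, 0.6]
opening: 0.091
```

>>> step_arm(increments=[0,0,0,0,0,0,0,0,0,0,0,0,0,0,0,0,0,0,0,0,0,0,0,0,0,0,0,0,0,0,0,0,0,0,0,0], fingers=1)

```text
t: 5.62
tcp_pos: [0.522, -0.3406, 0.0131]
orientation: [[-0.0, 0.712, -0.702], [-0.0, -0.702, -0.712], [-1.0, -0.0, 0.0]]
force: [-0.4, 0.6, 0.2]
opening: 0.0338
```

>>> step_arm(increments=[0,0,0,0,0,0,0,0,0,0,0,0,-20,0,0,0,0,0,-40,0,0,0,0,0,-40,0,0,0,0,0,0,0,0,0,0,0])

```text
t: 6.38
tcp_pos: [0.5195, -0.3389, 0.1112]
orientation: [[-0.008, 0.712, -0.702], [0.006, -0.702, -0.712], [-1.0, -0.01, 0.002]]
force: [1.0, -0.5, -4.3]
opening: 0.0315
```

```bash
python3 - <<'E'
from h import *
T=ctrl.grab_frame("top");S=ctrl.grab_frame("side")
a=cv2.resize(T["image"][110:230,300:460],(400,300),interpolation=cv2.INTER_CUBIC)
b=cv2.resize(S["image"][80:170,206:326],(400,300),interpolation=cv2.INTER_CUBIC)
cv2.imwrite("pics/c4.png",np.hstack([a,b])[:,:,::-1])
s=ctrl.observe();print(s["opening"],s["force"],s["tcp_pos"],s["ft_torque"])
E
```

```text
0.031878353991141736 [-0.58895517  0.66986216 -3.78699935] [ 0.51702148 -0.33724288  0.10742078] [-0.14124174  0.11318062 -0.05542029]
```

View pics/c4.png

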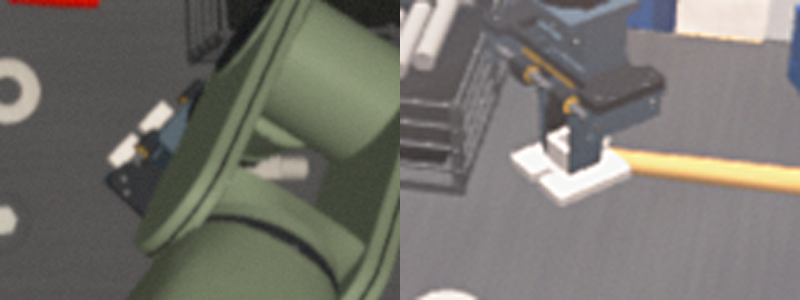

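The blank is held: the opening is 32 mm (the hub width) and the extra weight is about 4 N. The side crop shows it level with the deep notch at about crop (540,178). I'll carry it to the fixture.

```bash
python3 plan.py 0.522 0.0815 0.10 -50.5 11
```

```text
now 6.475 [ 0.517  -0.3372  0.1074] -44.57
[1.1, -26.4, -27.4, 0.009, 0.0, 0.002, 1.0, -26.6, -27.2, 0.009, 0.0, 0.002, 1.0, -26.9, -26.9, 0.009, 0.0, 0.002, 1.0, -27.1, -26.7, 0.009, 0.0, 0.002, 0.9, -27.4, -26.4, 0.009, 0.0, 0.002, 0.9, -27.6, -26.2, 0.009, 0.0, 0.002, 0.9, -27.9, -25.9, 0.009, 0.0, 0.002, 0.8, -28.1, -25.6, 0.009, 0.0, 0.002, 0.8, -28.4, -25.4, 0.009, 0.0, 0.002, 0.7, -28.6, -25.1, 0.009, 0.0, 0.002, 0.7, -28.9, -24.8, 0.009, 0.0, 0.002]
```

>>> step_arm(increments=[0,-15,-15,0.009,0,0.002,0,-26,-27,0.009,0,0.002,0,-27,-27,0.009,0,0.002,0,-27,-27,0.009,0,0.002,0,-27,-26,0.009,0,0.002,0,-28,-26,0.009,0,0.002,0,-28,-26,0.009,0,0.002,0,-28,-25,0.009,0,0.002,0,-28,-25,0.009,0,0.002,0,-28,-25,0.009,0,0.002,0,-15,-13,0.009,0,0.002,0,0,0,0,0,0])

```text
t: 7.98
tcp_pos: [0.5025, 0.0594, 0.0823]
orientation: [[-0.053, 0.635, -0.771], [0.005, -0.772, -0.636], [-0.999, -0.038, 0.038]]
force: [-0.1, 0.4, -5.4]
opening: 0.032
```

```bash
python3 plan.py 0.522 0.0815 0.09 -50.5 2; python3 - <<'E'
from h import *
T=ctrl.grab_frame("top");S=ctrl.grab_frame("side")
a=cv2.resize(T["image"][130:220,140:260],(400,300),interpolation=cv2.INTER_CUBIC)
b=cv2.resize(S["image"][200:305,160:300],(400,300),interpolation=cv2.INTER_CUBIC)
cv2.imwrite("pics/c5.png",np.hstack([a,b])[:,:,::-1])
E
```

```text
now 7.975 [0.5025 0.0594 0.0823] -50.57
[-4.3, -2.5, -14.4, -0.0, 0.019, 0.019, -4.1, -2.4, -14.5, -0.0, 0.019, 0.019]
```

View pics/c5.png

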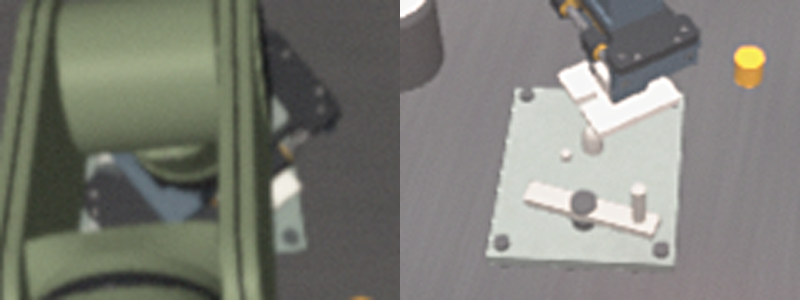

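The side crop shows the held blank at about (615,95), short of the post at (592,135) and slightly tilted. I'll level it and move over the post.

>>> step_arm(increments=[-4,-3,-14,0,0.019,0.019,-4,-3,-14,0,0.019,0.019,0,0,0,0,0,0,0,0,0,0,0,0])

```text
t: 8.57
tcp_pos: [0.5221, 0.08, 0.09]
orientation: [[0.003, 0.632, -0.775], [-0.001, -0.775, -0.632], [-1.0, 0.003, -0.002]]
force: [-0.6, 0.3, -4.0]
opening: 0.0318
```

```bash
python3 plan.py 0.522 0.0815 0.075 -50.5 1; python3 - <<'E'
from h import *
S=ctrl.grab_frame("side")
b=cv2.resize(S["image"][210:270,190:270],(800,600),interpolation=cv2.INTER_CUBIC)
cv2.imwrite("pics/c6.png",b[:,:,::-1])
E
```

```text
now 8.575 [0.5221 0.08   0.09  ] -50.78
[15.0, -1.2, -0.8, -0.005, -0.002, -0.003]
```

View pics/c6.png

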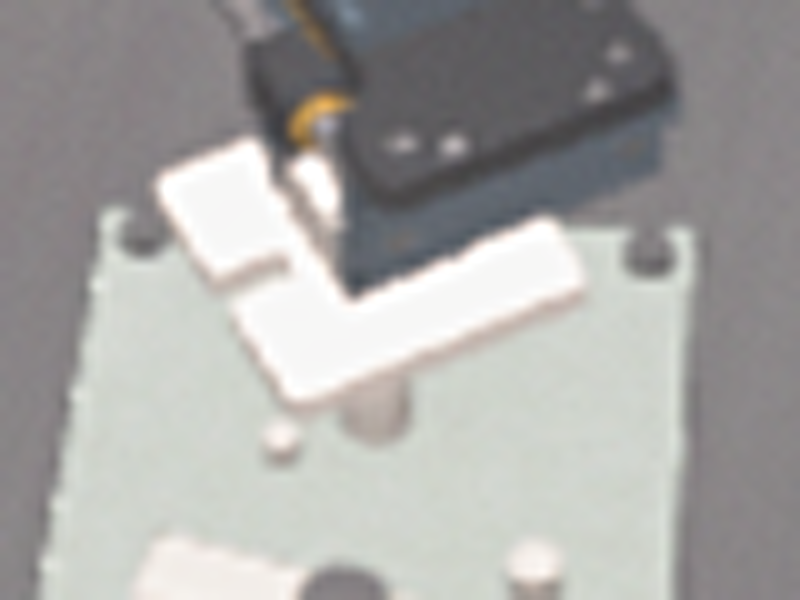

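```bash
python3 - <<'E'
from h import *
S=ctrl.grab_frame("side");s=ctrl.observe();z=s["tcp_pos"][2]-.0126+.010
c=lambda x,y:((x+.5)/10-.5+190,(y+.5)/10-.5+210)
P=[pl(S,c(*u),z) for u in((157,183),(294,400),(578,280),(224,288))]
for p in P: print(np.round(p,4))
print("lens",np.linalg.norm(P[0]-P[1]),np.linalg.norm(P[1]-P[2]),"ctr",(P[0]+P[2])/2,s["tcp_pos"])
e=P[1]-P[0];print("yaw",np.degrees(np.arctan2(e[1],e[0]))-90+0)
e=P[2]-P[1];print("yaw2",np.degrees(np.arctan2(e[1],e[0])))
E
```

```text
[0.5778 0.0782 0.0874]
[0.5282 0.1396 0.0874]
[0.4679 0.0905 0.0874]
[0.5531 0.1085 0.0874]
lens 0.07898961403004845 0.07776985358466332 ctr [0.52286176 0.08433467 0.08736993] [0.52215355 0.07997769 0.08996993]
yaw 38.94248396914452
yaw2 -140.84424000183446
```

The held blank measures about 79 x 78 mm, with yaw about 39° and its centre over the post within a few mm. I'll descend in small steps and watch the force.

>>> step_arm(increments=[12,0,0,0,-0.002,-0.003,12,0,0,0,0,0,5,0,0,0,0,0,0,0,0,0,0,0])

```text
t: 9.18
tcp_pos: [0.5213, 0.0793, 0.058]
orientation: [[-0.003, 0.631, -0.775], [-0.0, -0.775, -0.631], [-1.0, -0.001, 0.002]]
force: [-0.4, 0.4, -3.4]
opening: 0.0315
```

```bash
python3 plan.py 0.5212 0.0808 0.05 -50.5 1; python3 - <<'E'
from h import *
S=ctrl.grab_frame("side")
b=cv2.resize(S["image"][220:280,190:270],(800,600),interpolation=cv2.INTER_CUBIC)
cv2.imwrite("pics/c7.png",b[:,:,::-1])
E
```

```text
now 9.175 [0.5213 0.0793 0.058 ] -50.84
[8.0, -1.2, -0.9, -0.006, 0.002, 0.001]
```

View pics/c7.png

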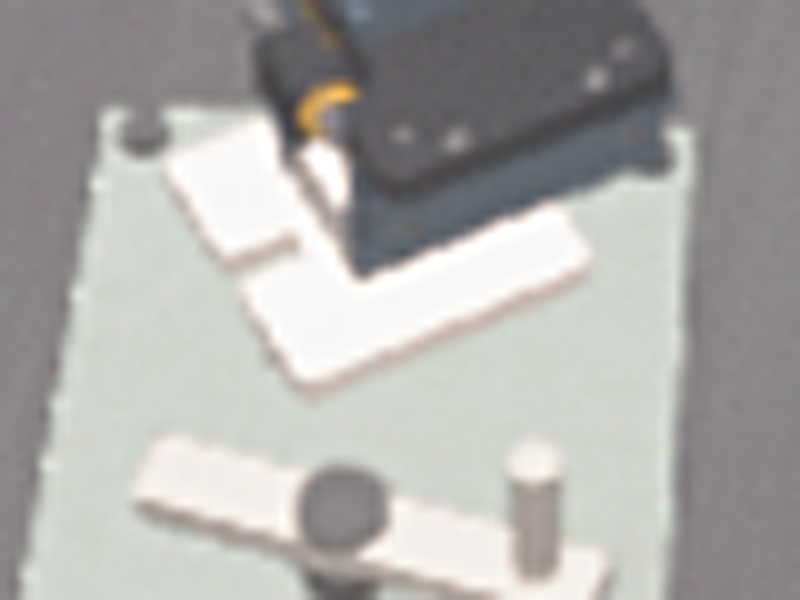

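The blank is level just above the post, with the post and pin now hidden under it and the notch at (265,262). I'll continue gently.

>>> step_arm(increments=[3,-1,-1,-0.005,0,0,4,0,0,0,0,0,3,0,0,0,0,0])

```text
t: 9.6
tcp_pos: [0.5223, 0.081, 0.0484]
orientation: [[-0.0, 0.636, -0.772], [0.0, -0.772, -0.636], [-1.0, -0.0, -0.0]]
force: [-0.4, -0.7, -2.9]
opening: 0.0318
```

>>> step_arm(increments=[3,0,0,0,0,0,3,0,0,0,0,0])

```text
t: 9.85
tcp_pos: [0.5224, 0.081, 0.042]
orientation: [[0.0, 0.636, -0.772], [0.0, -0.772, -0.636], [-1.0, -0.0, -0.0]]
force: [0.6, -0.9, -4.3]
opening: 0.032
```

On the post, underside about 29 mm up and no contact force. The pin contact is expected at TCP z of about 0.0376.

>>> step_arm(increments=[2,0,0,0,0,0,2,0,0,0,0,0])

```text
t: 10.1
tcp_pos: [0.5224, 0.081, 0.0377]
orientation: [[-0.0, 0.636, -0.772], [0.0, -0.772, -0.636], [-1.0, -0.0, -0.0]]
force: [-0.9, -0.0, -3.8]
opening: 0.0318
```

>>> step_arm(increments=[2,0,0,0,0,0,2,0,0,0,0,0])

```text
t: 10.35
tcp_pos: [0.5225, 0.081, 0.0335]
orientation: [[0.0, 0.636, -0.772], [0.0, -0.772, -0.636], [-1.0, -0.0, -0.0]]
force: [-0.8, -0.8, -3.9]
opening: 0.0315
```

No force at an underside height of about 21 mm, so the pin has entered the notch. Going on down.

>>> step_arm(increments=[2,0,0,0,0,0,2,0,0,0,0,0])

```text
t: 10.6
tcp_pos: [0.5225, 0.081, 0.0292]
orientation: [[0.0, 0.636, -0.772], [0.0, -0.772, -0.636], [-1.0, -0.0, -0.0]]
force: [-0.8, -0.0, -3.9]
opening: 0.0318
```

>>> step_arm(increments=[1,0,0,0,0,0,1,0,0,0,0,0,0,0,0,0,0,0])

```text
t: 10.98
tcp_pos: [0.5225, 0.0811, 0.0283]
orientation: [[0.001, 0.636, -0.772], [0.0, -0.772, -0.636], [-1.0, 0.0, -0.001]]
force: [0.2, -0.4, -3.0]
opening: 0.032
```

>>> step_arm(increments=[2,0,0,0,0,0,2,0,0,0,0,0,2,0,0,0,0,0])

```text
t: 11.35
tcp_pos: [0.5227, 0.0811, 0.0281]
orientation: [[0.002, 0.635, -0.772], [0.001, -0.772, -0.635], [-1.0, 0.001, -0.002]]
force: [-4.8, 0.7, 14.6]
opening: 0.032
```

It has stopped firmly at TCP 0.0281, where seating was expected at about 0.028, with a mild 15 N. I'll relax, open and rise, then look.

>>> step_arm(increments=[-0.5,0,0,0,0,0,0,0,0,0,0,0])

```text
t: 11.6
tcp_pos: [0.5228, 0.0812, 0.0287]
orientation: [[0.003, 0.635, -0.772], [0.001, -0.772, -0.635], [-1.0, 0.001, -0.003]]
force: [-0.5, 0.1, -3.5]
opening: 0.0319
```

>>> step_arm(increments=[0,0,0,0,0,0,0,0,0,0,0,0,0,0,0,0,0,0,0,0,0,0,0,0], fingers=0.4)

```text
t: 12.1
tcp_pos: [0.5243, 0.0813, 0.029]
orientation: [[0.005, 0.635, -0.772], [0.001, -0.772, -0.635], [-1.0, 0.003, -0.005]]
force: [-0.1, -0.5, 0.5]
opening: 0.0546
```

>>> step_arm(increments=[-10,0,0,0,0,0,-30,0,0,0,0,0,-40,0,0,0,0,0,-40,0,0,0,0,0,0,-20,0,0,0,0,0,0,0,0,0,0])

```text
t: 12.85
tcp_pos: [0.5104, 0.0972, 0.1549]
orientation: [[0.007, 0.635, -0.772], [0.001, -0.772, -0.635], [-1.0, 0.003, -0.006]]
force: [0.7, 0.9, -0.0]
opening: 0.0547
```

```bash
python3 - <<'E'
from h import *
S=ctrl.grab_frame("side")
b=cv2.resize(S["image"][220:295,185:285],(800,600),interpolation=cv2.INTER_CUBIC)
cv2.imwrite("pics/c8.png",b[:,:,::-1])
E
```

```text
(no output)
```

View pics/c8.png

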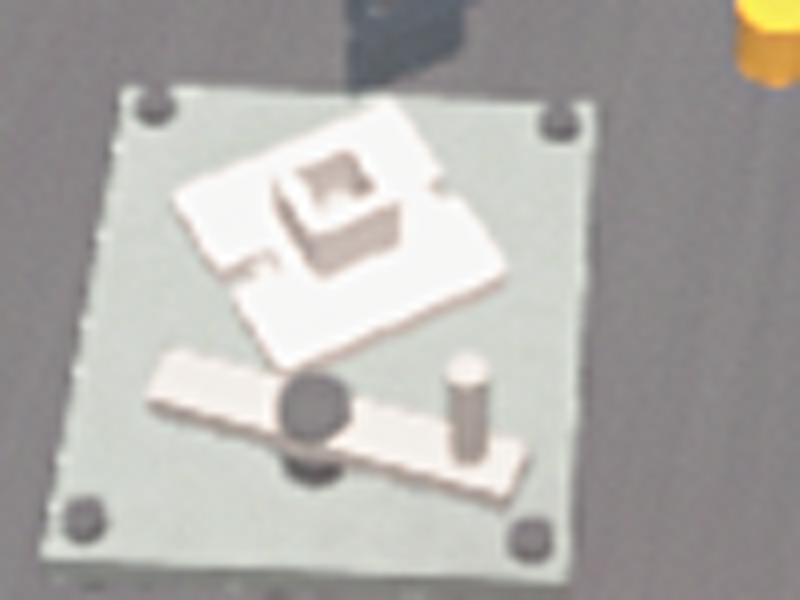

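The crop shows the blank flat on the base, with the key pin visible in the deep notch at (262,262) and the post in the bore. The clamp is still open, with its peg top at (467,368). Next I'll take the peg.

```bash
python3 plan.py 0.463 0.169 0.13 60 11; python3 -c "
from plant import ctrl;print(ctrl.observe()['joints'])"
```

```text
now 12.9 [0.5113 0.0968 0.1551] -50.58
[2.3, -7.9, -0.8, -0.175, -0.0, -0.001, 2.3, -7.6, -2.1, -0.175, -0.0, -0.001, 2.3, -7.1, -3.4, -0.175, -0.0, -0.001, 2.3, -6.4, -4.6, -0.175, -0.0, -0.001, 2.3, -5.5, -5.7, -0.175, -0.0, -0.001, 2.3, -4.4, -6.5, -0.175, -0.0, -0.001, 2.3, -3.2, -7.2, -0.175, -0.0, -0.001, 2.3, -1.9, -7.7, -0.175, -0.0, -0.001, 2.3, -0.6, -7.9, -0.175, -0.0, -0.001, 2.3, 0.8, -7.9, -0.175, -0.0, -0.001, 2.3, 2.2, -7.6, -0.175, -0.0, -0.001]
[ 1.65111917e-01  2.76800983e-01  1.78501793e+00 -1.35434705e-04
  1.07163056e+00  1.04800177e+00]
```

>>> step_arm(increments=[2,-8,-1,-0.17,0,0,2,-8,-2,-0.17,0,0,2,-7,-3,-0.17,0,0,2,-6,-5,-0.17,0,0,2,-6,-6,-0.17,0,0,2,-4,-7,-0.17,0,0,2,-3,-7,-0.17,0,0,2,-2,-8,-0.17,0,0,2,-1,-8,-0.17,0,0,2,1,-8,-0.17,0,0,2,2,-8,-0.17,0,0,0,0,0,0,0,0])

```text
t: 14.4
tcp_pos: [0.4554, 0.1678, 0.118]
orientation: [[-0.017, 0.498, 0.867], [-0.01, 0.867, -0.498], [-1.0, -0.017, -0.01]]
force: [0.5, 0.8, -0.7]
opening: 0.0548
```

```bash
python3 plan.py 0.463 0.169 0.11 60 2
```

```text
now 14.4 [0.4554 0.1678 0.118 ] 60.11
[3.9, 2.4, 3.0, 0.001, -0.005, 0.008, 3.9, 2.4, 3.0, 0.001, -0.005, 0.008]
```

>>> step_arm(increments=[0,2,3,0,-0.005,0.008,0,2,3,0,-0.005,0.008,0,0,0,0,0,0])

```text
t: 14.78
tcp_pos: [0.4635, 0.1676, 0.1171]
orientation: [[-0.0, 0.503, 0.864], [-0.001, 0.864, -0.503], [-1.0, -0.001, 0.0]]
force: [-0.2, 0.3, -0.9]
opening: 0.0549
```

```bash
python3 plan.py 0.463 0.169 0.046 60 1; python3 - <<'E'
from h import *
T=ctrl.grab_frame("top");S=ctrl.grab_frame("side")
a=cv2.resize(T["image"][130:220,130:250],(400,300),interpolation=cv2.INTER_CUBIC)
b=cv2.resize(S["image"][220:295,185:285],(400,300),interpolation=cv2.INTER_CUBIC)
cv2.imwrite("pics/c9.png",np.hstack([a,b])[:,:,::-1])
E
```

```text
now 14.775 [0.4635 0.1676 0.1171] 59.8
[71.1, 1.0, -1.2, -0.003, 0.0, 0.001]
```

View pics/c9.png

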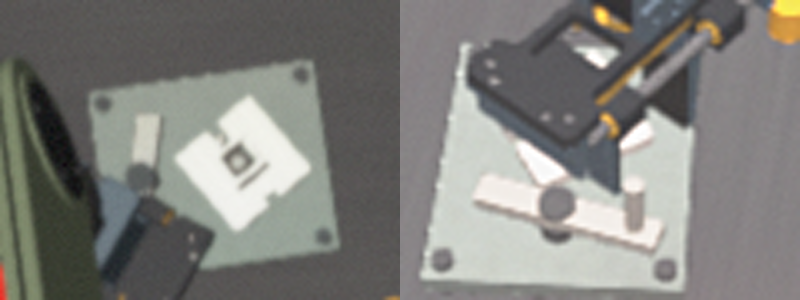

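Top crop: the blank is centred with the pin in its notch, and the jaw is over the tail. Side crop: the peg top at (633,185) is free below the jaws. I'll descend around it.

>>> step_arm(increments=[20,0,0,0,0,0,20,0,0,0,0,0,16,1,-1,0,0,0,7,0,0,0,0,0,0,0,0,0,0,0])

```text
t: 15.5
tcp_pos: [0.4643, 0.1691, 0.0536]
orientation: [[0.003, 0.504, 0.864], [0.0, 0.864, -0.504], [-1.0, 0.001, 0.002]]
force: [-0.0, 1.0, 0.0]
opening: 0.0549
```

```bash
python3 plan.py 0.463 0.169 0.048 60 1
```

```text
now 15.5 [0.4643 0.1691 0.0536] 59.73
[5.6, -0.7, -1.1, -0.005, 0.002, -0.001]
```

>>> step_arm(increments=[5,-1,-1,0,0,0,0,0,0,0,0,0])

```text
t: 15.75
tcp_pos: [0.4635, 0.1689, 0.0493]
orientation: [[0.005, 0.504, 0.864], [0.001, 0.864, -0.504], [-1.0, 0.003, 0.004]]
force: [-0.0, 0.1, 0.5]
opening: 0.0544
```

>>> step_arm(increments=[0,0,0,0,0,0,0,0,0,0,0,0,0,0,0,0,0,0,0,0,0,0,0,0,0,0,0,0,0,0], fingers=1)

```text
t: 16.38
tcp_pos: [0.464, 0.169, 0.0501]
orientation: [[0.006, 0.504, 0.864], [0.001, 0.864, -0.504], [-1.0, 0.004, 0.005]]
force: [0.7, -0.6, 0.7]
opening: 0.0113
```

The peg is gripped, with the opening at about 12 mm. Now I'll plan the arc.

```bash
cat > arc.py <<'E'
import sys,numpy as np
from plant import ctrl
from scipy.spatial.transform import Rotation as Ro
end,n,w=float(sys.argv[1]),int(sys.argv[2]),float(sys.argv[3])
s=ctrl.observe();R=np.array(s["orientation"]);p=np.array(s["tcp_pos"]);c=np.array([.512,.161])
v=p[:2]-c;a0=np.degrees(np.arctan2(v[1],v[0]));print("r",np.linalg.norm(v),"ang",a0,"clamp",np.radians(187.4-a0),"force",np.round(s["force"],1),s["opening"])
P=[np.array([*(c+.05*np.array([np.cos(np.radians(a)),np.sin(np.radians(a))])),p[2]]) for a in np.linspace(a0,end,n+1)]
P[0]=p
print([[*(float(q) for q in np.round((R@Ro.from_rotvec([w*i,0,0]).as_matrix()).T@(P[i+1]-P[i])*1000,1)),w] for i in range(n)])
E
python3 arc.py 96 12 0.05
```

```text
r 0.04864364893799941 ang 170.5271427895204 clamp 0.2944869125417348 force [ 0.7 -0.6  0.7] 0.011344932737180295
[[0.0, 4.7, -2.9, 0.05], [0.0, 5.2, -1.3, 0.05], [0.0, 5.3, -1.0, 0.05], [0.0, 5.4, -0.7, 0.05], [0.0, 5.4, -0.4, 0.05], [0.0, 5.4, -0.1, 0.05], [0.0, 5.4, 0.2, 0.05], [0.0, 5.4, 0.5, 0.05], [0.0, 5.3, 0.9, 0.05], [0.0, 5.3, 1.2, 0.05], [0.0, 5.2, 1.5, 0.05], [0.0, 5.1, 1.8, 0.05]]
```

>>> step_arm(increments=[0,5,-2,0.05,0,0,0,5,-1.5,0.05,0,0,0,5,-1,0.05,0,0,0,5,-0.5,0.05,0,0])

```text
t: 16.88
tcp_pos: [0.4678, 0.1831, 0.0501]
orientation: [[-0.002, 0.67, 0.742], [-0.009, 0.742, -0.67], [-1.0, -0.008, 0.004]]
force: [-4.0, -4.8, 5.2]
opening: 0.0116
```

```bash
python3 arc.py 96 9 0.05
```

```text
r 0.049389093607089735 ang 153.40953548018427 clamp 0.5932455201530978 force [-4.  -4.8  5.2] 0.011636172003662924
[[-0.0, 5.3, -1.8, 0.05], [-0.0, 5.5, -0.8, 0.05], [-0.0, 5.5, -0.5, 0.05], [-0.0, 5.6, -0.2, 0.05], [-0.0, 5.6, 0.2, 0.05], [-0.0, 5.5, 0.5, 0.05], [-0.0, 5.5, 0.8, 0.05], [-0.0, 5.4, 1.2, 0.05], [-0.0, 5.4, 1.5, 0.05]]
```

Moving well, with low force. Carrying on.

>>> step_arm(increments=[0,5.5,-1.5,0.05,0,0,0,5.5,-1,0.05,0,0,0,5.5,-0.5,0.05,0,0,0,5.5,0,0.05,0,0,0,5.5,0,0.05,0,0])

```text
t: 17.5
tcp_pos: [0.4785, 0.1989, 0.0499]
orientation: [[-0.019, 0.839, 0.544], [-0.018, 0.544, -0.839], [-1.0, -0.026, 0.005]]
force: [-5.1, -2.4, 5.6]
opening: 0.0113
```

```bash
python3 arc.py 96 6 0.05
```

```text
r 0.05056185882186743 ang 131.44038861556757 clamp 0.9766794667948483 force [-5.1 -2.4  5.6] 0.011330287366961648
[[-0.1, 5.2, 0.1, 0.05], [-0.1, 5.1, -0.2, 0.05], [-0.1, 5.2, 0.0, 0.05], [-0.1, 5.1, 0.3, 0.05], [-0.1, 5.1, 0.6, 0.05], [-0.1, 5.1, 0.9, 0.05]]
```

>>> step_arm(increments=[0,5,0,0.05,0.01,0.01,0,5,0,0.05,0,0,0,5,0,0.05,0,0,0,5,0.5,0.05,0,0,0,5,0.5,0.05,0,0])

```text
t: 18.12
tcp_pos: [0.4901, 0.2072, 0.0499]
orientation: [[-0.039, 0.951, 0.307], [-0.009, 0.306, -0.952], [-0.999, -0.04, -0.003]]
force: [-7.8, 0.8, 5.0]
opening: 0.0117
```

```bash
python3 arc.py 96 3 0.05
```

```text
r 0.05108205712482972 ang 115.38261259153441 clamp 1.256940528962031 force [-7.8  0.8  5. ] 0.011682181978110173
[[-0.2, 5.8, 0.6, 0.05], [-0.2, 5.6, -0.1, 0.05], [-0.2, 5.6, 0.3, 0.05]]
```

>>> step_arm(increments=[0,6,0.5,0.02,0,0,0,6,0.5,0.02,0,0,0,6,0.5,0.02,0,0,0,6,0.5,0,0,0])

```text
t: 18.62
tcp_pos: [0.505, 0.2136, 0.0497]
orientation: [[-0.056, 0.969, 0.241], [-0.007, 0.241, -0.97], [-0.998, -0.056, -0.007]]
force: [-12.6, 0.8, 9.3]
opening: 0.0116
```

```bash
python3 arc.py 96 2 0.0
```

```text
r 0.05301088265259747 ang 97.55201233809733 clamp 1.5681432109914435 force [-12.6   0.8   9.3] 0.011631232993722906
[[-0.0, 0.3, 3.1, 0.0], [-0.0, 0.7, 0.1, 0.0]]
```

>>> step_arm(increments=[0,4,0,0,0,0,0,4,0,0,0,0])

```text
t: 18.88
tcp_pos: [0.5047, 0.2136, 0.0497]
orientation: [[-0.074, 0.968, 0.24], [-0.012, 0.24, -0.971], [-0.997, -0.074, -0.006]]
force: [-10.5, -0.8, 8.8]
opening: 0.0124
```

```bash
python3 arc.py 96 2 0.0
```

```text
r 0.05306238439674084 ang 97.85316654863732 clamp 1.5628870784612765 force [-10.5  -0.8   8.8] 0.012383514855463683
[[-0.1, 0.5, 3.1, 0.0], [-0.1, 0.8, 0.1, 0.0]]
```

It's at the stop: the TCP no longer advances and only the tilt grows. I'll release, rise and check.

>>> step_arm(increments=[0,0,0,0,0,0,0,0,0,0,0,0,0,0,0,0,0,0,0,0,0,0,0,0], fingers=0.5)

```text
t: 19.38
tcp_pos: [0.5049, 0.2137, 0.0495]
orientation: [[-0.073, 0.968, 0.241], [-0.012, 0.24, -0.971], [-0.997, -0.074, -0.006]]
force: [-1.0, 0.1, 0.0]
opening: 0.0453
```

```bash
python3 plan.py 0.506 0.211 0.055 14 2
```

```text
now 19.375 [0.5049 0.2137 0.0495] 13.95
[-2.7, -0.0, 1.4, -0.001, -0.003, 0.037, -2.7, 0.1, 1.4, -0.001, -0.003, 0.037]
```

>>> step_arm(increments=[-3,0,1,0,-0.003,0.037,-3,0,1,0,-0.003,0.037,0,0,0,0,0,0,-15,0,0,0,0,0,-30,0,0,0,0,0,-40,0,0,0,0,0,-30,0,-10,0,0,0,0,20,30,0,0,0,0,20,50,0,0,0,0,20,50,0,0,0,0,0,0,0,0,0])

```text
t: 20.75
tcp_pos: [0.6, 0.1089, 0.1824]
orientation: [[0.01, 0.97, 0.243], [0.004, 0.243, -0.97], [-1.0, 0.011, -0.001]]
force: [-0.1, -0.8, 0.5]
opening: 0.0457
```

```bash
python3 - <<'E'
from h import *
T=ctrl.grab_frame("top");S=ctrl.grab_frame("side")
a=cv2.resize(T["image"][130:220,130:250],(400,300),interpolation=cv2.INTER_CUBIC)
b=cv2.resize(S["image"][220:295,185:285],(400,300),interpolation=cv2.INTER_CUBIC)
f=np.vstack([np.hstack([a,b]),cv2.resize(np.hstack([T["image"],S["image"]]),(800,300))])
cv2.imwrite("pics/c10.png",f[:,:,::-1])
E
```

```text
(no output)
```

View pics/c10.png

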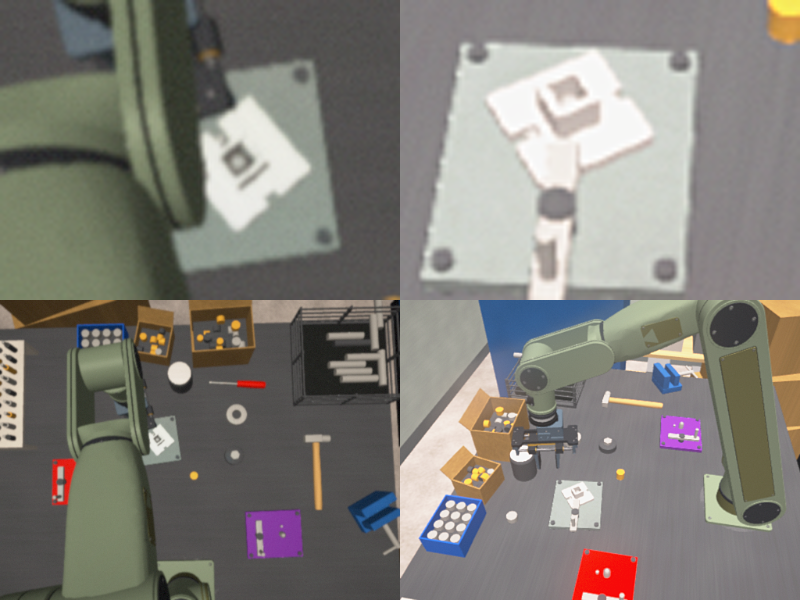

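The clamp arm lies over the blank's plate in the side crop (arm end about (562,165), pivot (556,203), peg about (546,245)), and the gripper is clear. I'll check the numbers.

```bash
python3 - <<'E'
from h import *
S=ctrl.grab_frame("side")
f=lambda p:np.round((pr(S,p)-[185,220]+.5)*4+[400,0],0)
c=np.array([.512,.161])
for q in(1.57,1.4,1.3):
    a=np.radians(187.4)-q;d=np.array([np.cos(a),np.sin(a)])
    print(q,"peg top",f([*(c+.05*d),.0815]),"tail end",f([*(c+.066*d),.0395]),"arm end",f([*(c-.052*d),.0395]))
cv2.imwrite("pics/c11.png",cv2.resize(S["image"][225:303,200:250],(500,600),interpolation=cv2.INTER_CUBIC)[:,:,::-1])
g=lambda p:np.round((pr(S,p)-[200,225]+.5)*[10,600/78],0)
for q in(1.57,1.4):
    a=np.radians(187.4)-q;d=np.array([np.cos(a),np.sin(a)]);print(q,g([*(c+.05*d),.0815]),g([*(c+.066*d),.0395]),g([*(c-.052*d),.0395]))
s=ctrl.observe();print(s["t"],s["force"],s["dq"])
E
```

```text
1.57 peg top [549. 228.] tail end [549. 293.] arm end [567. 133.]
1.4 peg top [563. 227.] tail end [568. 292.] arm end [553. 133.]
1.3 peg top [572. 226.] tail end [579. 290.] arm end [545. 135.]
1.57 [221. 399.] [222. 524.] [267. 217.]
1.4 [258. 398.] [270. 523.] [232. 218.]
20.9 [-0.96585313 -0.30448564  0.03623857] [ 0.02124108 -0.00522407  0.01727655 -0.00277871 -0.00520432 -0.00122643]
```

View pics/c11.png

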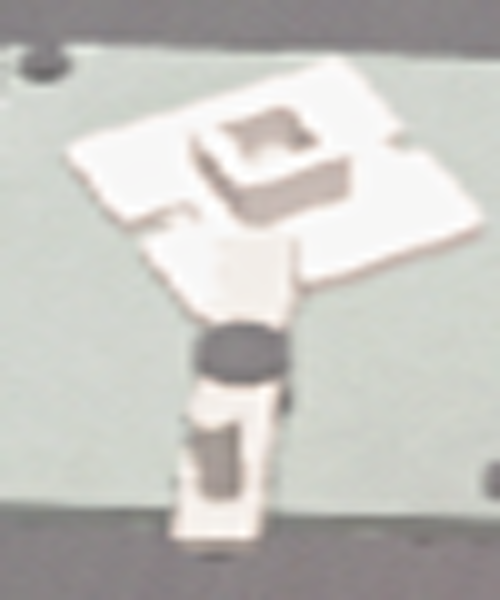

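The peg top at (210,405) and tail end at (217,535) match the 1.57 rad prediction, (221,399) and (222,524), and not the 1.4 rad one. The pin shows in the notch at (175,213). The side overview shows the other parts in place. Handing in.

>>> step_arm(increments=[0,0,0,0,0,0,0,0,0,0,0,0])

```text
t: 21.15
tcp_pos: [0.5963, 0.114, 0.1825]
orientation: [[0.008, 0.968, 0.249], [0.005, 0.249, -0.968], [-1.0, 0.009, -0.003]]
force: [0.0, 0.1, 0.4]
opening: 0.0455
```

```bash
python3 -c "
from plant import ctrl
print(ctrl.job_done())"
```

```text
the job is handed in; nothing more can be done
None
```

I seated the square blank on the grey fixture, swung the clamp shut over it, let go and handed the job in at about 21 s. No verdict is reported, so what follows is from my own checks.

- **Seating:** I set the blank's yaw to the pin direction measured in the images (about 39° in world), so it needed no searching turn. It went down with no contact force until the base stopped it at the expected height, with about 15 N. The pin was visible in the deep notch before and after clamping.
- **Clamp:** I gripped the peg and swung it until it stopped moving. The wrist force read about 16 N at the highest. The last side view matches the 1.57 rad prediction to about a pixel and does not match 1.4 rad.
- **Release:** The gripper is clear of everything, with wrist force near zero. In the last overview the other parts look unmoved; I judged this by eye and did not measure it.

**Disagreements:** Side-view and top-view positions differed by up to about 7 mm along y for the blank, and by about 1 to 3 mm for the post, pin and peg. This did no harm: the blank went over the post without contact force. The gripper also tilted by about 0.07 rad while pushing against the clamp stop; I levelled it after opening the fingers.

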